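# Right the medium bottles and lock the studio bottle rack

### The job

Two of the three medium bottles have tipped over in the studio's bottle rack. Stand both up again in the gaps they left in the row, without knocking over or shifting the standing bottle, the tin or the brush jar. Then slide the aluminium fence by its black knob all the way home to its stop so that it holds the row, and only after that turn the black lock collar clockwise until its orange ear points at the green locked mark; let go of everything.

Things in the scene. Friction and masses are not known exactly. Their poses are not given: they have to be found in the camera images.
- bottle_blue: A round plastic bottle of painting medium, 140 to 280 g, 130 mm tall: body 52 mm in diameter up to 68 mm, sloping shoulder, then a straight cap 28 mm in diameter from 82 to 130 mm. Origin: centre of its underside; its z axis points from base to cap. Blue with a white cap and a paper label. Starts tipped over, lying on the tray with its base in its place in the row and its cap towards the fence.
- bottle_red: A round plastic bottle of painting medium, 140 to 280 g, 130 mm tall: body 52 mm in diameter up to 68 mm, sloping shoulder, then a straight cap 28 mm in diameter from 82 to 130 mm. Origin: centre of its underside; its z axis points from base to cap. Red with a black cap and a paper label. Starts tipped over, lying on the tray with its base in its place in the row and its cap towards the fence.
- bottle_amber: A round plastic bottle of painting medium, 200 g, 130 mm tall: body 52 mm in diameter up to 68 mm, sloping shoulder, then a straight cap 28 mm in diameter from 82 to 130 mm. Origin: centre of its underside; its z axis points from the base to the cap. Amber with a black cap and a yellow label. Starts standing in the row, at any of the three places; it is to be left standing.
- rack: Bottle rack fixed to the bench: plywood tray 390 (x) by 330 (y) mm, upper face 12 mm above the bench. Origin on the bench; x points from the fence to the wooden back wall (72 mm high, near face at x = 79 mm), about to the robot's left; y along the row, about towards the robot; z up. The three places in the row (cork discs 60 mm across) are at x = 50, y = 85, 0 and -85 mm.
- row (a point): A point on the tray's upper face at the middle place of the row (rack x = 50, y = 0 mm); axes as the rack's.
- fence (a joint): Travel (m) of the aluminium fence: a bar 12 mm thick, 260 mm long along the row, on the cap side of the tipped bottles, its top 44 mm above the bench. Grows as it slides along rack x to the wall; 0.138 is home (stop), 58 mm from the wall. At 0 (starts at 0 to 0.008) its face is 167 mm before the row's centre line. Slides with about 1.5 N friction; stays where left.
- fence_knob (a point): Top centre of the fence's upright black knob, 18 mm in diameter, its top 66 mm and its foot 26 mm above the bench, standing clear 26 mm before (rack -x of) the bar's centre line. Moves with the fence; axes as the rack's.
- collar (a joint): Angle (rad) of the captive black lock collar, growing clockwise seen from above: at 0 its orange ear points along rack x (white open mark), at 1.571 along rack -y, at the green locked mark. Turns from 0 to 2.1 with about 0.06 N m of friction and stays where left; there is no stop at the mark. Starts at 0.15 to 0.5.
- collar_axis (a point): On the collar's upright axis, level with the top of its black ring, 58 mm above the bench. The ring is 56 mm in outer diameter, 26 mm high, around a steel boss that ends 10 mm above it; below is a round grey base 100 mm across, its top 24 mm above the bench. It stands beyond the wall, at rack x = 140, y = -120 mm.
- collar_ear (a point): Outer end of the collar's orange ear, on its upper edge (56 mm above the bench). The ear is a radial block 11 mm wide, 22 mm high, from 27 to 47 mm off the axis; it is the pointer.
- locked_mark (a point): The green locked mark on the grey collar base: 47 mm from the collar's axis, on its rack -y side.
- tin: Closed steel tin, 79 by 119 by 52 mm, loose on the bench to the left; leave alone. Origin: centre of its underside.
- brush_jar: White jar, 72 mm in diameter, 85 mm high, with brushes up to 180 mm high, loose on the bench to the right; leave alone. Origin: centre of its underside.
Mind the look-alikes: they are no part of the job. Leave any purple look-alike of the bottle_blue alone.

How it is judged (in metres and radians):
On the way, in this order (a step that is already met when the one before it is completed fails the run):
1. both tipped bottles stand upright in the row, let go (angle between each of bottle_blue, bottle_red's own z axis and vertical below 0.12 rad and x of bottle_blue in the frame of row between -0.04 and 0.04 m and y of bottle_blue in the frame of row between -0.12 and 0.12 m and z of bottle_blue in the frame of row between -0.006 and 0.006 m and contact force between the fingers and bottle_blue below 0.1 N and linear speed of each of bottle_blue, bottle_red below 0.03 m/s and angular speed of each of bottle_blue, bottle_red below 0.3 rad/s and x of bottle_red in the frame of row between -0.04 and 0.04 m and y of bottle_red in the frame of row between -0.12 and 0.12 m and z of bottle_red in the frame of row between -0.006 and 0.006 m and contact force between the fingers and bottle_red below 0.1 N), for 0.2 s.
2. the fence is slid fully home (value of joint fence above 0.132 m), for 0.2 s.
3. the collar's ear is at the locked mark (value of joint collar between 1.45 and 1.69 rad and velocity of joint collar between -0.05 and 0.05 rad/s), for 0.2 s.
At the end, for the whole second after the job is handed in: All three bottles stand upright (within 0.12 rad) on the tray in the row between fence and wall (within 20 mm of its centre line), at rest; the fence is home (at least 0.132 m of 0.138); the collar stands at the locked mark (1.45 to 1.69 rad) (all of step 3 and angle between each of bottle_blue, bottle_red, bottle_amber's own z axis and vertical below 0.12 rad and x of bottle_blue in the frame of row between -0.02 and 0.02 m and y of bottle_blue in the frame of row between -0.12 and 0.12 m and z of bottle_blue in the frame of row between -0.006 and 0.006 m and x of bottle_red in the frame of row between -0.02 and 0.02 m and y of bottle_red in the frame of row between -0.12 and 0.12 m and z of bottle_red in the frame of row between -0.006 and 0.006 m and x of bottle_amber in the frame of row between -0.02 and 0.02 m and y of bottle_amber in the frame of row between -0.12 and 0.12 m and z of bottle_amber in the frame of row between -0.006 and 0.006 m and contact force between the fingers and bottle_blue below 0.1 N and linear speed of each of bottle_blue, bottle_red below 0.03 m/s and angular speed of each of bottle_blue, bottle_red below 0.3 rad/s and contact force between the fingers and bottle_red below 0.1 N and value of joint fence above 0.132 m); the robot touches nothing.
It fails at once if bottle amber is knocked over or shifted by more than 40 mm (angle between bottle_amber's own z axis and vertical above 0.5 rad or distance of bottle_amber from where it was at the start of the episode above 0.04 m).
It fails at once if the tin is shifted by more than 30 mm (distance of tin from where it was at the start of the episode above 0.03 m).
It fails at once if the brush jar is shifted by more than 30 mm (distance of brush_jar from where it was at the start of the episode above 0.03 m).
It also fails if it takes over 72 s, if anything falls off the work surface, if the arm or the gripper's body presses on something with over 40 N, if the wrist force passes 120 N, or if a joint passes its speed limit or range.

### The arm

A 6-joint arm with a two-finger parallel gripper is mounted at the origin on the work surface. World frame = base frame: x ahead of the robot, y to its left, z up, the work surface at z = 0. Lengths are in m, angles in degrees, forces in N, time in s.
With the tool pointing down it reaches from about 0.3 to 0.75 m from the base axis. Payload 8.5 kg.
Tool frame: the origin (TCP) lies midway between the tips of the shut fingers; the grasp point (between the pads) lies 19 mm behind it (env.tcp_to_grasp is the z of the grasp point in the tool frame, in m); z points along the fingers, y is the line along which they close (so a half turn about z gives the same grasp; the last joint's range is limited). The gripper opens to 85 mm and grips with 20 to 120 N. Pads are 22 mm wide; open, the fingers measure 114 mm over their backs; the gripper's body (76 mm by 85 mm) begins 54 mm behind the grasp point. The pads swing forward as they close: fully open they stand 13 mm farther back than shut.
Start: joints at [60.315, 21.807, 74.336, -0, 83.858, -12.336], TCP at [0.164, 0.525, 0.231] pointing down, gripper open.
Joint ranges: [-178.18, 178.18], [-50.72, 133.34], [12.68, 142.11], [-81.47, 261.47], [9.98, 163.14], [-165.26, 165.26]. Speed limits (degrees/s): [136.94, 136.94, 180, 180, 180, 180].

### API

Orientations are given as a 3x3 rotation matrix whose columns are the frame's x, y, z axes.
In Python, from rig import env, imaging, job, models gives the robot as it stands. The module is installed in compiled form; this text tells all that it offers.
- The arm moves only by the tool jog_arm, never from a script. Its argument "plan" is text: rows parted by semicolons, each of 7 numbers parted by spaces: the turn, a rotation vector about the tool's x, y, z in degrees, then the shift along the tool's x, y, z in cm, then the closure in counts, from 0 (fully open) to 255 (shut). In form: rx ry rz x y z claw; .... A call has 1 to 10 rows; each row shifts and turns the commanded pose from where the row before left it, along the tool's axes as they then stand; what a row does not reach is not made up. A row lasts 1/12 s, in which the tool goes at most 41.7 mm and 7.16 degrees, less where a joint would pass 70% of its speed; a pose out of reach is approached as far as the arm can. A call with a gripper value outside its range is refused whole. The fingers move at their own pace and stop on an object; "grip_force" is the grip in N (left out, the last holds). Time passes only in rows, so rows that do not move let the fingers close. It gives the time, the measured TCP pose, the force, the opening and the grip force at its end, in the units of the state.
- env.observe(): the state, without advancing time (a new reading comes with each control period).
- imaging.get_image(name): name is "side" or "top" or "wrist"; returns a dict with "pixels" (480x640x3 uint8, red, green, blue), "depth" (480x640 float32, m along the optical axis (not along the pixel's ray), 0 where there is no reading), "fov_y" (degrees; the focal length in pixels is half the picture's height over the tangent of half this angle, whatever the lens; pixels are square), "cx", "cy" (the principal point, pixels), "distortion" ([k1, k2, p1, p2, k3] as OpenCV has them; the pictures are not rectified), "world_from_camera" (4x4, takes a point from camera to world coordinates). Camera axes: x right, y down, z forward; pixel columns grow to the right and rows downward; lengths in m; the calibration is good to about 2 mm. A picture is of the moment at which its call begins.
- job.close_job(): hands the job in; it is judged then, once.
Trained networks look in the newest picture that a camera, given by its name, has taken for a name from the list of things; names that differ only in an ending like _2 or _b are one class to them, and where a whole thing is asked for, a point or a joint stands for the part that bears it (a point fixed in the world has none). Each returns a list of dicts, best first, with "confidence" (0 to 1); they miss things now and then, are a little off and sometimes report something else, mostly with a low value. They report only what shows in the picture. A call takes as long as a camera call. They do not tell look-alikes from the thing itself.
- models.outline_of(camera, query): "region" (480x640 bool, what is visible of it) and "bbox" ([centre column, centre row, width, height] in pixels, round what is visible of it).
- models.tip_of(camera, query): "at" ([column, row] in pixels: a listed point, or the origin of a listed thing).
The state is a dict: "time_s": time; "q": joint angles; "qvel": joint speeds; "joint_efforts": joint torques, N m; "position": TCP position; "tool_rot": TCP orientation; "ft_force": force on the tool from outside, world axes, zero at the start; "wrist_torque": the same for the moment, N m; "grip_width": finger opening in m; "gripper_force": force on a finger pad.
Only numpy, scipy, OpenCV 4.12 (cv2) and the standard library are available. Lean on these libraries where they do the work, as an engineer would, in place of code of your own. Each camera call takes 0.05 s, during which the arm holds its last target. There are 200 camera calls.

## Working session

There is one attempt and no reset: what is moved stays moved. The work goes in short steps, Python scripts to look and compute and a tool call to move; the robot and the scene stay as the last step left them, time stands still between calls to the robot, and variables do not carry over. Pictures are saved under pics/ and viewed, at most 10 in all, crops included, and the job is handed in when it is done.

Besides the shell and the picture viewer there is one more tool, called after "Emit:" by a JSON object that holds its "op" and its "data", one argument or row to a line. jog_arm: Moves the arm, as the interface text tells. Its arguments: {"type":"object","properties":{"plan":{"type":"string"},"grip_force":{"type":"number"}},"required":["plan"]}

```bash
mkdir -p pics
cat > h.py <<'E'
import numpy as np, cv2
from rig import env, imaging, job, models
def K(im):
    f=240/np.tan(np.radians(im["fov_y"])/2)
    return np.array([[f,0,im["cx"]],[0,f,im["cy"]],[0,0,1.]])
def ray(im,px):
    u=cv2.undistortPoints(np.array(px,float).reshape(-1,1,2),K(im),np.array(im["distortion"]))[:,0]
    return np.c_[u,np.ones(len(u))]
def at_z(im,px,z):
    T=im["world_from_camera"]; d=ray(im,px)@T[:3,:3].T; o=T[:3,3]
    return o+d*((z-o[2])/d[:,2])[:,None]
def at_depth(im,px):
    px=np.array(px).reshape(-1,2).astype(int); d=im["depth"][px[:,1],px[:,0]]
    T=im["world_from_camera"]; return (ray(im,px)*d[:,None])@T[:3,:3].T+T[:3,3]
def shot(cam,fn=None):
    im=imaging.get_image(cam)
    if fn: cv2.imwrite("pics/"+fn,im["pixels"][:,:,::-1])
    return im
E
python3 - <<'E'
from h import *
np.set_printoptions(precision=4,suppress=True)
for c in ["top","side"]:
    im=shot(c,c+"0.png")
    print(c,im["fov_y"],im["world_from_camera"][:3,3])
    for q in ["bottle_blue","bottle_red","bottle_amber","rack","row","fence_knob","collar_axis","collar_ear","locked_mark","tin","brush_jar"]:
        for t in models.tip_of(c,q)[:3]:
            print(q,np.round(t["confidence"],2),np.round(t["at"]),at_depth(im,t["at"]))
s=env.observe();print(s["position"],s["tool_rot"],env.tcp_to_grasp)
E
```

```text
top 57.89159805889187 [ 0.5403 -0.0268  1.3329]
bottle_blue 0.93 [264. 267.] [[0.6052 0.0888 0.0118]]
bottle_blue 0.72 [322. 172.] [[ 0.8926 -0.0841  0.051 ]]
bottle_red 0.76 [275. 325.] [[0.4359 0.0521 0.0632]]
bottle_amber 0.52 [272. 297.] [[0.5174 0.0568 0.1408]]
rack 0.77 [288. 296.] [[0.5154 0.0145 0.0127]]
row 0.89 [270. 297.] [[0.5174 0.0621 0.1427]]
fence_knob 0.72 [336. 288.] [[ 0.5409 -0.1305  0.0102]]
collar_axis 0.65 [233. 256.] [[0.6335 0.1749 0.0685]]
collar_ear 0.46 [222. 252.] [[0.6427 0.2092 0.0581]]
locked_mark 0.92 [235. 246.] [[0.6671 0.1767 0.025 ]]
tin 0.56 [163. 298.] [[0.5093 0.3778 0.0551]]
brush_jar 0.68 [431. 325.] [[ 0.4333 -0.4157  0.0166]]
brush_jar 0.19 [272. 325.] [[0.4289 0.064  0.0152]]
side 43.981383191106374 [-0.0187 -0.8578  1.0815]
bottle_blue 0.89 [267. 231.] [[0.5874 0.0565 0.0631]]
bottle_blue 0.82 [395. 217.] [[ 0.933  -0.0609 -0.0016]]
bottle_red 0.87 [213. 263.] [[0.4216 0.0465 0.0669]]
bottle_amber 0.93 [246. 253.] [[0.5073 0.0392 0.0489]]
rack 0.58 [255. 266.] [[0.5182 0.0158 0.0147]]
row 0.81 [242. 257.] [[0.4987 0.0454 0.0389]]
fence_knob 0.64 [293. 278.] [[ 0.5498 -0.0938  0.0422]]
fence_knob 0.62 [340. 412.] [[ 0.396  -0.4385  0.0623]]
collar_axis 0.45 [241. 256.] [[0.4976 0.0483 0.0373]]
collar_ear 0.76 [254. 191.] [[0.6927 0.2748 0.0004]]
locked_mark 0.97 [269. 204.] [[0.6948 0.1994 0.0037]]
tin 0.56 [176. 193.] [[0.4898 0.3544 0.0509]]
tin 0.22 [255. 267.] [[0.5167 0.0139 0.0136]]
brush_jar 0.84 [342. 412.] [[ 0.3992 -0.4436  0.0617]]
brush_jar 0.16 [253. 193.] [[0.6865 0.2658 0.0019]]
[0.164  0.525  0.2313] [[-0.9545  0.2982 -0.    ]
 [ 0.2982  0.9545  0.    ]
 [ 0.      0.     -1.    ]] -0.0187
```

Run:
```python
import cv2
a=cv2.imread("pics/top0.png")[150:400,150:470]; cv2.imwrite("pics/topc.png",cv2.resize(a,None,fx=2.4,fy=2.4,interpolation=2))
a=cv2.imread("pics/side0.png")[160:370,150:430]; cv2.imwrite("pics/sidec.png",cv2.resize(a,None,fx=2.8,fy=2.8,interpolation=2))
```

```text
(no output)
```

View pics/topc.png

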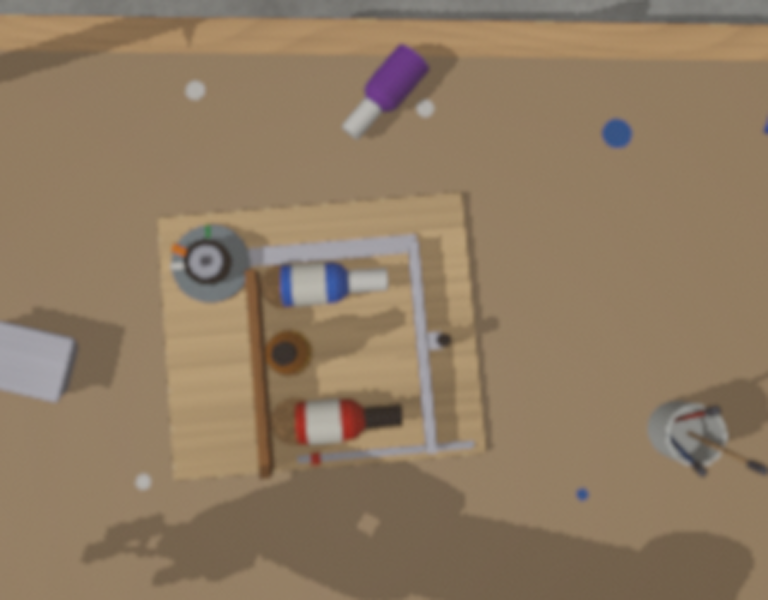

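View pics/sidec.png

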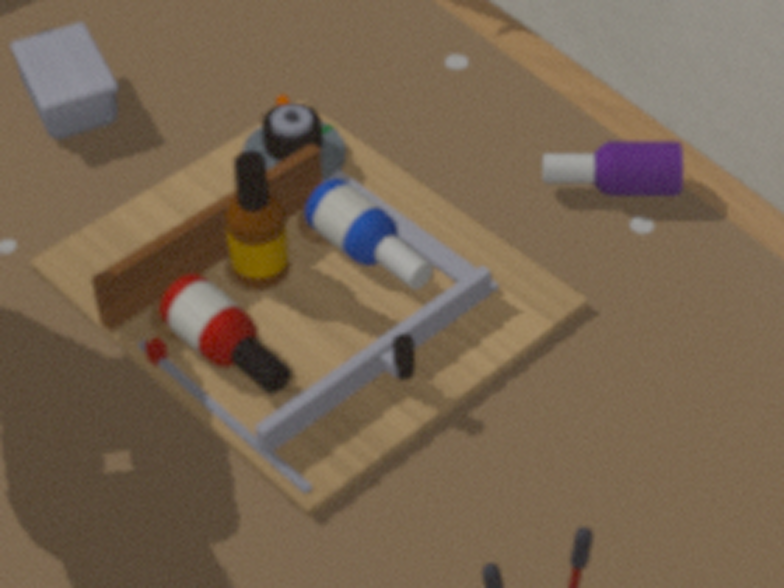

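Top crop: blue bottle at (320,283), amber standing at (290,352) and red at (345,418). The knob is at (443,340) and the collar at (207,262), with its ear near the white mark. Two things could be the blue bottle: the blue one in the rack, and a purple one at (385,90) out on the bench. The blue one fits (blue body, label, base in the row), and the enlarged crop confirms it.

Run:
```python
from h import *
np.set_printoptions(precision=4,suppress=True)
im=shot("top")
c=lambda x,y:(150+x/2.4,150+y/2.4)
W=at_z(im,[c(252,275),c(265,470)],.072); print("wall",W)
d=W[0]-W[1]; print("wall angle deg", np.degrees(np.arctan2(d[1],d[0])), np.linalg.norm(d))
F=at_z(im,[c(415,240),c(433,447)],.044); d=F[0]-F[1]; print("fence",F,np.degrees(np.arctan2(d[1],d[0])))
T=at_z(im,[c(158,218),c(463,194),c(489,450),c(173,478)],.012); print("tray",T,T.mean(0))
print("knob",at_z(im,c(445,340),.066),"collar",at_z(im,c(206,261),.068),"ear",at_z(im,c(178,248),.056),"mark",at_z(im,c(208,231),.024))
for cam in ["top","side"]:
  if cam=="side": im=shot(cam)
  for q in ["bottle_blue","bottle_red","bottle_amber","fence_knob"]:
    for o in models.outline_of(cam,q)[:2]:
        m=o["region"].astype(np.uint8); 
        ys,xs=np.nonzero(cv2.erode(m,np.ones((3,3),np.uint8)))
        if len(xs)<8: continue
        P=at_depth(im,np.c_[xs,ys]); P=P[P[:,2]>.03]
        if len(P)<5: continue
        u,s,v=np.linalg.svd((P-P.mean(0))[:,:2],full_matrices=False)
        t=(P-P.mean(0))[:,:2]@v[0]
        print(cam,q,round(o["confidence"],2),len(P),P.mean(0),"dir",v[0],t.min(),t.max(),"z",P[:,2].max())
        e=np.linspace(t.min(),t.max(),6)
        for a,b in zip(e,e[1:]):
            k=(t>=a)&(t<=b)
            if k.any(): print("    ",np.median(P[k],0))
```

```text
wall [[0.606  0.1098 0.072 ]
 [0.3749 0.0891 0.072 ]]
wall angle deg 5.105350367454257 0.23201728709835273
fence [[ 0.6532 -0.0886  0.044 ]
 [ 0.4006 -0.112   0.044 ]] 5.301426988258335
tray [[ 0.6805  0.2377  0.012 ]
 [ 0.7157 -0.1512  0.012 ]
 [ 0.3941 -0.184   0.012 ]
 [ 0.3561  0.2086  0.012 ]] [0.5366 0.0278 0.012 ]
knob [[ 0.5303 -0.1245  0.066 ]] collar [[0.6226 0.1664 0.068 ]] ear [[0.639  0.2031 0.056 ]] mark [[0.6634 0.1717 0.024 ]]
top bottle_blue 0.78 497 [0.5985 0.0222 0.061 ] dir [ 0.0863 -0.9963] -0.051263885067551924 0.07038066081150215 z 1.3329412497972322
     [0.594  0.0609 0.0612]
     [0.5975 0.0373 0.0616]
     [0.598  0.0141 0.061 ]
     [ 0.6011 -0.0105  0.0514]
     [ 0.6045 -0.0355  0.0509]
top bottle_blue 0.6 455 [ 0.8427 -0.0513  0.0576] dir [-0.9229  0.385 ] -0.05676029272328857 0.2885044624518763 z 1.3329412497972322
     [ 0.8585 -0.0631  0.0495]
     [ 0.8177 -0.0273  0.0399]
     [ 0.5403 -0.0268  1.3329]
top bottle_red 0.84 545 [0.4354 0.0013 0.0672] dir [ 0.1059 -0.9944] -0.05221278922435762 0.07132364669038962 z 1.3329412497972322
     [0.4304 0.04
[... 1213 characters left out ...]
455231742 z 1.0814558833064725
     [0.5935 0.0118 0.0535]
     [-0.0187 -0.8578  1.0815]
side bottle_red 0.8 764 [ 0.4257 -0.01    0.0569] dir [-0.2897 -0.9571] -0.06275888617989601 0.9401362834568865 z 1.0814558833064725
     [ 0.4272 -0.0083  0.0545]
     [-0.0187 -0.8578  1.0815]
side bottle_amber 0.7 645 [0.5026 0.0452 0.0946] dir [-0.4999 -0.8661] -0.03438081934921678 1.0426658350900715 z 1.0814558833064725
     [0.5067 0.0537 0.0854]
     [-0.0187 -0.8578  1.0815]
side fence_knob 0.89 664 [ 0.5148 -0.1144  0.0554] dir [0.7537 0.6572] -0.8906202447403758 0.12254510379330305 z 1.0814558833064725
     [-0.0187 -0.8578  1.0815]
     [ 0.4011 -0.1139  0.0382]
     [ 0.5257 -0.1045  0.0427]
```

Emit:
{"op": "jog_arm", "data": {
  "plan": "0 0 0 -2.99 -2.145 0 60;0 0 0 -2.99 -2.145 0 60;0 0 0 -2.99 -2.145 0 60;0 0 0 -2.99 -2.145 0 60;0 0 0 -2.99 -2.145 0 60;0 0 0 -2.99 -2.145 0 60;0 0 0 -2.99 -2.145 0 60;0 0 0 -2.99 -2.145 0 60;0 0 0 -2.99 -2.145 0 60;0 0 0 -2.99 -2.145 0 60",
  "grip_force": 70
}}

```text
time_s: 2.53
position: [0.3862, 0.2294, 0.2315]
tool_rot: [[-0.955, 0.298, 0.0], [0.298, 0.955, 0.0], [-0.0, 0.0, -1.0]]
ft_force: [0.8, 0.4, -0.3]
grip_width: 0.0651
gripper_force: 0.0
```

Emit:
{"op": "jog_arm", "data": {
  "plan": "0 0 0 -2.99 -2.145 0 60;0 0 0 -2.99 -2.145 0 60;0 0 0 -2.99 -2.145 0 60;0 0 0 -2.99 -2.145 0 60;0 0 0 -2.99 -2.145 0 60;0 0 0 -2.99 -2.145 0 60;0 0 0 -2.99 -2.145 0 60;0 0 0 -2.99 -2.145 0 60;0 0 0 -2.99 -2.145 0 60;0 0 0 -2.99 -2.145 0 60"
}}

```text
time_s: 3.37
position: [0.6077, -0.0645, 0.2313]
tool_rot: [[-0.954, 0.298, 0.0], [0.298, 0.954, 0.0], [-0.0, 0.0, -1.0]]
ft_force: [0.1, -0.5, 0.8]
grip_width: 0.0655
gripper_force: 0.0
```

Emit:
{"op": "jog_arm", "data": {
  "plan": "0 0 6.74 0 0 0 60;0 0 6.74 0 0 0 60;0 0 6.74 0 0 0 60;0 0 6.74 0 0 0 60;0 0 6.74 0 0 0 60;0 0 6.74 0 0 0 60;0 0 6.74 0 0 0 60;0 0 6.74 0 0 0 60;0 0 6.74 0 0 0 60;0 0 6.74 0 0 0 60"
}}

```text
time_s: 4.2
position: [0.6069, -0.0628, 0.2313]
tool_rot: [[-0.086, 0.996, -0.0], [0.996, 0.086, 0.0], [0.0, -0.0, -1.0]]
ft_force: [0.2, -1.5, 0.0]
grip_width: 0.065
gripper_force: 0.0
```

Emit:
{"op": "jog_arm", "data": {
  "plan": "0 6 0 0 0 0 60;0 6 0 0 0 0 60;0 6 0 0 0 0 60;0 6 0 0 0 0 60;0 0 0 0 0 0 60"
}}

```text
time_s: 4.62
position: [0.6068, -0.0653, 0.2297]
tool_rot: [[-0.079, 0.996, -0.038], [0.908, 0.088, 0.409], [0.411, -0.003, -0.912]]
ft_force: [-0.9, -0.5, -0.1]
grip_width: 0.0654
gripper_force: 0.0
```

```bash
cat >> h.py <<'E'
np.set_printoptions(precision=4,suppress=True)
def delta(target):
    s=env.observe(); R=np.array(s["tool_rot"]); return 100*R.T@(np.array(target)-s["position"])
def cyl(cam,q,col):
    im=imaging.get_image(cam)
    for o in models.outline_of(cam,q)[:2]:
        ys,xs=np.nonzero(cv2.erode(o["region"].astype(np.uint8),np.ones((3,3),np.uint8)))
        P=at_depth(im,np.c_[xs,ys]); P=P[(P[:,2]>.025)&(P[:,2]<.2)]
        print(q,o["confidence"],o["bbox"],len(P))
        for a in np.arange(-.08,.1,.012):
            k=(P[:,1]>a)&(P[:,1]<a+.012)
            if k.sum()>10: print("  y",round(a,3),"x lo/hi",np.percentile(P[k,0],[2,98]),"mid",np.percentile(P[k,0],[2,98]).mean(),"ztop",np.percentile(P[k,2],95),"ymax/min",P[k,1].min(),P[k,1].max())
E
python3 - <<'E'
from h import *
im=shot("wrist","w1.png"); cyl("wrist","bottle_blue",0)
print(delta([.6022,-.0141,.0225]))
E
```

```text
bottle_blue 0.87 [319.3, 209.2, 50.0, 141.5] 4957
  y -0.056 x lo/hi [0.5942 0.6191] mid 0.6066652984485247 ztop 0.051704528048499294 ymax/min -0.05123831856751567 -0.04401606759864177
  y -0.044 x lo/hi [0.5936 0.6183] mid 0.6059608813643836 ztop 0.051757874505656484 ymax/min -0.04392538791903925 -0.03200012334013842
  y -0.032 x lo/hi [0.5933 0.6173] mid 0.6053165185718103 ztop 0.0517108262143113 ymax/min -0.03191457174655535 -0.020025484107947206
  y -0.02 x lo/hi [0.5921 0.6162] mid 0.6041880749704964 ztop 0.05204220919384888 ymax/min -0.019899654568048923 -0.00805234225406501
  y -0.008 x lo/hi [0.5839 0.6192] mid 0.6015448657646483 ztop 0.058765913705108544 ymax/min -0.00795276678445779 0.003947896830656224
  y 0.004 x lo/hi [0.5799 0.6244] mid 0.602163986245407 ztop 0.06316065195160782 ymax/min 0.004013735630240892 0.01596443449432676
  y 0.016 x lo/hi [0.5781 0.6244] mid 0.6012590795428372 ztop 0.0638673818753274 ymax/min 0.016028209213100983 0.027993107222484173
  y 0.028 x lo/hi [0.5771 0.6235] mid 0.6003012799924641 ztop 0.06412453096662142 ymax/min 0.028012782545920364 0.
[... 725 characters left out ...]
5
  y -0.056 x lo/hi [0.8204 0.8787] mid 0.8495217038030338 ztop 0.05189925293071701 ymax/min -0.05599919202149321 -0.04403410963169181
  y -0.044 x lo/hi [0.8104 0.865 ] mid 0.8376688398552325 ztop 0.050743731263118666 ymax/min -0.043985055510334256 -0.03200735341745714
  y -0.032 x lo/hi [0.7943 0.8516] mid 0.8229756166064057 ztop 0.045843311786155506 ymax/min -0.03199077629437849 -0.02002601724330507
  y -0.02 x lo/hi [0.785  0.8212] mid 0.8031178037803016 ztop 0.03992094133125851 ymax/min -0.01995712554829416 -0.008020512882534171
  y -0.008 x lo/hi [0.7884 0.8094] mid 0.798915746447345 ztop 0.0398953276384687 ymax/min -0.007976567712840596 0.0035170215370032357
[-3.9799 -0.0221 21.0786]
```

View pics/w1.png

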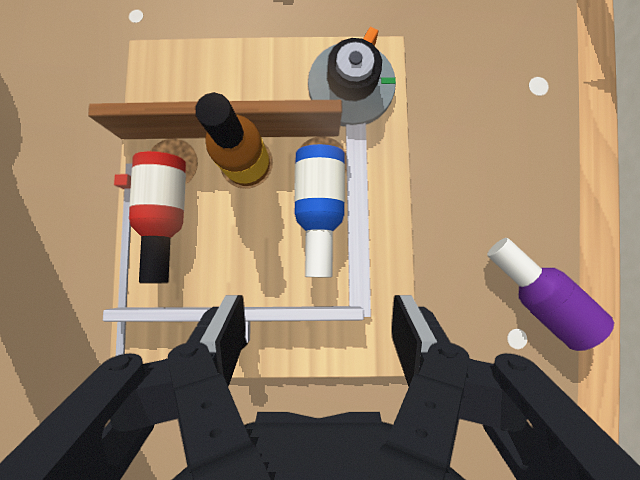

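Run:
```python
from h import *
im=imaging.get_image("wrist")
print("rail\n",at_depth(im,[(357,250),(347,250),(371,250),(357,200),(357,150),(366,250),(340,250)]))
print("wall top\n",at_depth(im,[(110,106),(330,102)]),"fence\n",at_depth(im,[(110,315),(355,313)]))
print("left rail\n",at_depth(im,[(123,300),(121,181)]))
print("boss",at_depth(im,[(356,57)]),"ear",at_depth(im,[(371,35)]),"mark",at_depth(im,[(388,81)]))
print("amber cap",at_depth(im,[(214,108)]))
cyl("wrist","bottle_red",0)
print(delta([.6040,-.0135,.0225]))
```

```text
rail
 [[ 0.6461 -0.0184  0.0203]
 [ 0.6361 -0.0187  0.0113]
 [ 0.6623 -0.0163  0.012 ]
 [ 0.6419  0.0366  0.0176]
 [ 0.6372  0.0928  0.019 ]
 [ 0.6558 -0.0174  0.0195]
 [ 0.6285 -0.0193  0.0106]]
wall top
 [[0.3874 0.0965 0.0701]
 [0.603  0.1188 0.0712]] fence
 [[ 0.4043 -0.108   0.0438]
 [ 0.6468 -0.0826  0.0441]]
left rail
 [[ 0.3992 -0.0957  0.0145]
 [ 0.3867  0.0312  0.0307]]
boss [[0.6247 0.1709 0.0675]] ear [[0.639  0.2046 0.0565]] mark [[0.665  0.1737 0.0256]]
amber cap [[0.516  0.0699 0.1404]]
bottle_red 0.83 [156.8, 219.3, 54.7, 138.0] 5464
  y -0.08 x lo/hi [0.4303 0.4532] mid 0.4417224826120417 ztop 0.05197945967653908 ymax/min -0.07357511226431203 -0.0680800576586806
  y -0.068 x lo/hi [0.4299 0.453 ] mid 0.4414490984472287 ztop 0.05186951746071678 ymax/min -0.06797802315756973 -0.056016061322376
  y -0.056 x lo/hi [0.4283 0.4521] mid 0.44022595616604626 ztop 0.05177596718641403 ymax/min -0.05597991733712011 -0.04404849471142631
  y -0.044 x lo/hi [0.4287 0.4508] mid 0.4397850666657307 ztop 0.051791599456529856 ymax/min -0.043984468082071015 -0.03202652912445443
  y -0.03
[... 379 characters left out ...]
972943093368014
  y 0.004 x lo/hi [0.4145 0.4589] mid 0.4367073698019822 ztop 0.06403592589316162 ymax/min 0.004010445241735772 0.0159764420990582
  y 0.016 x lo/hi [0.4134 0.4578] mid 0.43562974721747827 ztop 0.06398932740554542 ymax/min 0.016022169652356352 0.027977326868886848
  y 0.028 x lo/hi [0.4121 0.4567] mid 0.4344204803085251 ztop 0.06395362713269423 ymax/min 0.028007168415948858 0.03999757287642866
  y 0.04 x lo/hi [0.4108 0.4552] mid 0.4330020264307817 ztop 0.06371696680110614 ymax/min 0.040003817422519 0.05198794906974065
  y 0.052 x lo/hi [0.4187 0.4541] mid 0.43641146434349976 ztop 0.06327803974730653 ymax/min 0.052022660667553525 0.057901487556778944
[-4.0521  0.1445 21.1068]
```

Emit:
{"op": "jog_arm", "data": {
  "plan": "0 0 0 -3.76 0.23 0 130;0 0 0 0 0 3 130;0 0 0 0 0 3 130;0 0 0 0 0 3 130;0 0 0 0 0 3 130;0 0 0 0 0 3 130;0 0 0 0 0 2 130;0 0 0 0 0 0 130;0 0 0 0 0 0 130"
}}

```text
time_s: 5.67
position: [0.606, -0.0273, 0.0611]
tool_rot: [[-0.085, 0.996, -0.038], [0.91, 0.093, 0.405], [0.406, -0.0, -0.914]]
ft_force: [-0.3, 0.3, -0.3]
grip_width: 0.0421
gripper_force: 0.0
```

Emit:
{"op": "jog_arm", "data": {
  "plan": "0 0 0 -0.1 -0.08 1.5 130;0 0 0 -0.1 0 1.5 130;0 0 0 0 0 1.2 130;0 0 0 0 0 0 130;0 0 0 0 0 0 255;0 0 0 0 0 0 255;0 0 0 0 0 0 255;0 0 0 0 0 0 255;0 0 0 0 0 0 255;0 0 0 0 0 0 255",
  "grip_force": 80
}}

```text
time_s: 6.5
position: [0.6047, -0.0137, 0.023]
tool_rot: [[-0.084, 0.996, -0.034], [0.91, 0.091, 0.404], [0.405, 0.003, -0.914]]
ft_force: [-0.1, -2.1, 6.2]
grip_width: 0.026
gripper_force: 78.7
```

Emit:
{"op": "jog_arm", "data": {
  "plan": "0 0 0 0.4 0 -0.91 255;0 0 0 0.4 0 -0.91 255;0 0 0 0.8 0 -1.83 255;0 0 0 0.8 0 -1.83 255;0 0 0 0 0 0 255;0 0 0 0 0 0 255"
}}

```text
time_s: 7.0
position: [0.6042, -0.0134, 0.0825]
tool_rot: [[-0.085, 0.996, -0.035], [0.91, 0.092, 0.404], [0.405, 0.002, -0.914]]
ft_force: [-1.0, -0.6, -1.5]
grip_width: 0.026
gripper_force: 78.8
```

Run:
```python
from h import *
im=shot("side"); a=im["pixels"][160:370,150:430,::-1]; b=shot("wrist")["pixels"][::2,::2,::-1]
a=cv2.resize(a,(480,360)); cv2.imwrite("pics/l1.png",np.hstack([a,cv2.copyMakeBorder(b,0,120,0,0,0)]))
```

```text
(no output)
```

View pics/l1.png

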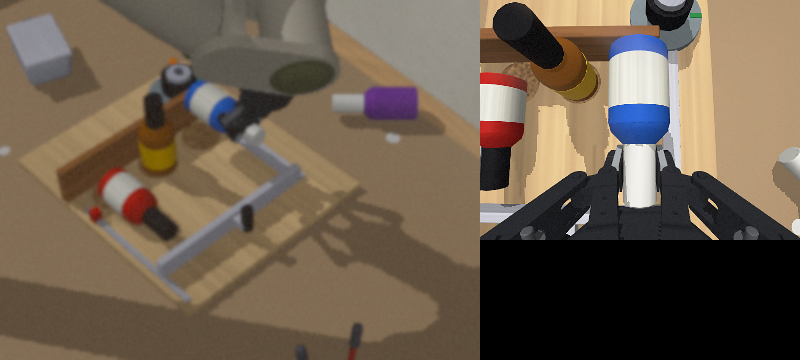

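Emit:
{"op": "jog_arm", "data": {
  "plan": "0 0 0 1.2 0 -2.7 255;0 0 0 1.2 0 -2.7 255;0 -6 0 0 0 0 255;0 -6 0 0 0 0 255;0 -6 0 0 0 0 255;0 -6 0 0 0 0 255;0 -6 0 0 0 0 255;0 -6 0 0 0 0 255;0 -6 0 0 0 0 255"
}}

```text
time_s: 7.85
position: [0.6036, -0.013, 0.1399]
tool_rot: [[-0.088, 0.996, 0.028], [0.946, 0.092, -0.312], [-0.313, -0.001, -0.95]]
ft_force: [-0.3, -0.6, -2.4]
grip_width: 0.0258
gripper_force: 78.7
```

Emit:
{"op": "jog_arm", "data": {
  "plan": "0 -6 0 0 0 0 255;0 -6 0 0 0 0 255;0 -6 0 0 0 0 255;0 -6 0 0 0 0 255;0 -6 0 0 0 0 255;0 -6 0 0 0 0 255;0 -6 0 0 0 0 255;0 -6 0 0 0 0 255;0 0 0 0 0 0 255;0 0 0 0 0 0 255"
}}

```text
time_s: 8.68
position: [0.6034, -0.0128, 0.1383]
tool_rot: [[-0.042, 0.996, 0.082], [0.408, 0.092, -0.909], [-0.912, -0.004, -0.41]]
ft_force: [1.6, -0.6, -1.2]
grip_width: 0.0262
gripper_force: 78.8
```

```bash
cat >> h.py <<'E'
def look(fn,q):
    # bottle pixels -> axis estimate, plus picture from the side view
    im=imaging.get_image("side"); os=models.outline_of("side",q)
    for o in os[:2]:
        ys,xs=np.nonzero(cv2.erode(o["region"].astype(np.uint8),np.ones((3,3),np.uint8)))
        P=at_depth(im,np.c_[xs,ys]); P=P[(P[:,2]>0)&(P[:,2]<.4)]
        print(q,o["confidence"],o["bbox"],"n",len(P),"zmin/max",np.percentile(P[:,2],[1,99]))
        for a in np.arange(0,.3,.02):
            k=(P[:,2]>a)&(P[:,2]<a+.02)
            if k.sum()>8: print("  z",round(a,2),"med",np.median(P[k],0),"x",np.percentile(P[k,0],[3,97]),"y",np.percentile(P[k,1],[3,97]))
    if fn: cv2.imwrite("pics/"+fn,cv2.resize(im["pixels"][120:370,130:430,::-1],(720,600)))
E
python3 - <<'E'
from h import *
print(env.observe()["q"]); look("u1.png","bottle_blue")
E
```

```text
[  9.9251  43.642   78.7675 -66.981   81.0331  31.33  ]
bottle_blue 0.71 [368.5, 220.8, 46.0, 19.6] n 657 zmin/max [0.0181 0.0562]
  z 0.0 med [ 0.8608 -0.0888  0.0186] x [0.8317 0.8768] y [-0.0998 -0.0601]
  z 0.02 med [ 0.8277 -0.0609  0.0333] x [0.7912 0.8732] y [-0.1001 -0.0147]
  z 0.04 med [ 0.8541 -0.066   0.0486] x [0.8016 0.8868] y [-0.0947 -0.0175]
bottle_blue 0.67 [285.2, 226.6, 21.1, 49.6] n 602 zmin/max [0.0549 0.179 ]
  z 0.04 med [ 0.5882 -0.0173  0.0568] x [0.5774 0.6102] y [-0.0241 -0.0015]
  z 0.06 med [ 0.5867 -0.0197  0.0706] x [0.576  0.6127] y [-0.0253  0.0035]
  z 0.08 med [ 0.588  -0.0195  0.0895] x [0.5762 0.6117] y [-0.0258  0.0029]
  z 0.1 med [ 0.5884 -0.0181  0.1111] x [0.5773 0.6123] y [-0.026   0.0032]
  z 0.12 med [ 0.5992 -0.013   0.1247] x [0.5814 0.6163] y [-0.0226  0.0019]
  z 0.14 med [ 0.6029 -0.0121  0.1522] x [0.5969 0.6071] y [-0.0155 -0.0073]
  z 0.16 med [ 0.5998 -0.0076  0.1732] x [0.591  0.6094] y [-0.0143  0.0049]
```

View pics/u1.png

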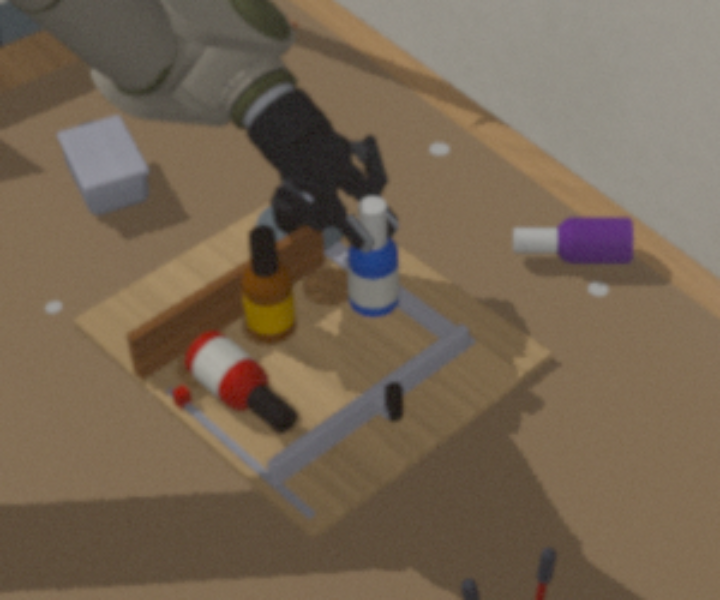

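Emit:
{"op": "jog_arm", "data": {
  "plan": "0 0 0 0.97 0.05 -2.15 255;0 0 0 0.97 0.05 -2.15 255;0 0 0 0.96 0.05 -2.15 255;0 0 0 0 0 0 255;0 0 0 0.91 0 0.41 255;0 0 0 0.91 0 0.41 255;0 0 0 0.46 0 0.2 255;0 0 0 0 0 0 255;0 0 0 0 0 0 255;0 0 0 0 0 0 255"
}}

```text
time_s: 9.62
position: [0.599, 0.0567, 0.1154]
tool_rot: [[-0.037, 0.996, 0.083], [0.405, 0.091, -0.91], [-0.914, 0.0, -0.407]]
ft_force: [0.6, 0.0, -1.3]
grip_width: 0.0256
gripper_force: 79.1
```

Run:
```python
from h import *
print(env.observe()["q"]); look(None,"bottle_blue")
```

```text
[ 16.2723  47.2629  75.0305 -63.988   86.033   33.7444]
bottle_blue 0.6 [369.9, 220.0, 45.6, 18.6] n 619 zmin/max [0.0203 0.0563]
  z 0.02 med [ 0.827  -0.0603  0.0336] x [0.7914 0.8705] y [-0.0969 -0.0133]
  z 0.04 med [ 0.8541 -0.0664  0.0485] x [0.8091 0.8854] y [-0.0948 -0.0217]
bottle_blue 0.58 [267.1, 221.9, 19.9, 50.1] n 575 zmin/max [0.0303 0.1562]
  z 0.02 med [0.5839 0.0511 0.0342] x [0.5738 0.6032] y [0.0448 0.0705]
  z 0.04 med [0.5833 0.0493 0.0496] x [0.5728 0.6073] y [0.0433 0.071 ]
  z 0.06 med [0.5853 0.0499 0.07  ] x [0.5732 0.6084] y [0.0428 0.0716]
  z 0.08 med [0.5855 0.0531 0.091 ] x [0.5723 0.612 ] y [0.0444 0.0746]
  z 0.1 med [0.5978 0.0571 0.1046] x [0.579  0.6095] y [0.0477 0.0681]
  z 0.12 med [0.5971 0.0585 0.1306] x [0.591  0.6052] y [0.0545 0.0623]
  z 0.14 med [0.5956 0.0633 0.1519] x [0.5869 0.6052] y [0.0557 0.0741]
```

Emit:
{"op": "jog_arm", "data": {
  "plan": "0 0 0 0.55 0 0.25 255;0 0 0 0.46 0 0.2 255;0 0 0 0.18 0 0.08 255;0 0 0 0 0 0 255;0 0 0 0 0 0 255"
}}

```text
time_s: 10.13
position: [0.5989, 0.0571, 0.1045]
tool_rot: [[-0.035, 0.996, 0.084], [0.401, 0.091, -0.911], [-0.915, 0.002, -0.403]]
ft_force: [-3.9, 2.1, 12.3]
grip_width: 0.0259
gripper_force: 79.9
```

Emit:
{"op": "jog_arm", "data": {
  "plan": "0 0 0 0.14 0 0.06 255;0 0 0 0 0 0 255;0 0 0 0 0 0 255"
}}

```text
time_s: 10.38
position: [0.5989, 0.0571, 0.1045]
tool_rot: [[-0.033, 0.996, 0.084], [0.4, 0.09, -0.912], [-0.916, 0.004, -0.401]]
ft_force: [-6.0, 2.2, 19.6]
grip_width: 0.0259
gripper_force: 80.2
```

Emit:
{"op": "jog_arm", "data": {
  "plan": "0 0 0 -0.23 0 -0.1 255;0 0 0 0 0 0 255;0 0 0 0 0 0 255"
}}

```text
time_s: 10.63
position: [0.599, 0.0572, 0.1045]
tool_rot: [[-0.035, 0.996, 0.084], [0.403, 0.091, -0.911], [-0.915, 0.002, -0.405]]
ft_force: [-2.5, 2.2, 8.7]
grip_width: 0.0259
gripper_force: 79.1
```

Emit:
{"op": "jog_arm", "data": {
  "plan": "0 0 0 0 0 0 130;0 0 0 0 0 0 100;0 0 0 0 0 0 100;0 0 0 0 0 0 100;0 0 0 0 0 -1 100;0 0 0 0 0 -2 100;0 0 0 0 0 -3 100;0 0 0 0 0 0 100;0 0 0 0 0 0 100"
}}

```text
time_s: 11.38
position: [0.5939, 0.1135, 0.1281]
tool_rot: [[-0.037, 0.996, 0.086], [0.406, 0.094, -0.909], [-0.913, 0.002, -0.407]]
ft_force: [0.1, -0.1, -1.4]
grip_width: 0.0521
gripper_force: 0.0
```

Run:
```python
from h import *
look("u2.png","bottle_blue")
```

```text
bottle_blue 0.8 [370.4, 219.6, 51.3, 22.6] n 676 zmin/max [0.0189 0.056 ]
  z 0.0 med [ 0.8483 -0.0788  0.0189] x [0.8265 0.8737] y [-0.0981 -0.0527]
  z 0.02 med [ 0.8267 -0.059   0.0326] x [0.7916 0.873 ] y [-0.0991 -0.0145]
  z 0.04 med [ 0.8526 -0.0653  0.0484] x [0.802  0.8857] y [-0.0949 -0.0176]
bottle_blue 0.63 [265.3, 222.4, 23.6, 46.9] n 684 zmin/max [0.0199 0.1449]
  z 0.02 med [0.5847 0.0503 0.0321] x [0.5725 0.6064] y [0.0435 0.0746]
  z 0.04 med [0.5823 0.051  0.0504] x [0.572  0.6081] y [0.0445 0.0767]
  z 0.06 med [0.5833 0.0515 0.0705] x [0.5718 0.609 ] y [0.0443 0.0788]
  z 0.08 med [0.5881 0.0589 0.0887] x [0.5743 0.6129] y [0.0462 0.0814]
  z 0.1 med [0.5906 0.0617 0.1091] x [0.5833 0.603 ] y [0.0558 0.0765]
  z 0.12 med [0.5909 0.0618 0.1316] x [0.5846 0.6018] y [0.0564 0.0748]
  z 0.14 med [0.5965 0.0687 0.143 ] x [0.5852 0.6069] y [0.0587 0.0786]
```

View pics/u2.png

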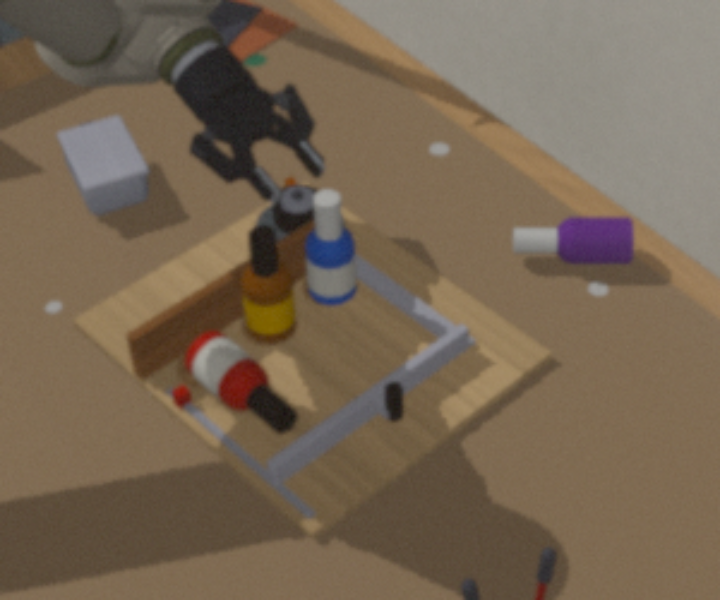

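Emit:
{"op": "jog_arm", "data": {
  "plan": "0 0 0 -2.9 0 -1.8 100;0 0 0 -3 0 -1.3 100;0 0 0 -3 0 -1.3 100;0 0 0 -3 0 -1.3 100;0 6 0 0 0 0 130;0 6 0 0 0 0 130;0 6 0 0 0 0 130;0 6 0 0 0 0 130;0 6 0 0 0 0 130;0 6 0 0 0 0 130"
}}

```text
time_s: 12.32
position: [0.5934, 0.115, 0.2595]
tool_rot: [[-0.079, 0.996, 0.045], [0.865, 0.091, -0.494], [-0.496, 0.0, -0.868]]
ft_force: [-0.6, -0.6, -1.4]
grip_width: 0.0419
gripper_force: 0.0
```

Emit:
{"op": "jog_arm", "data": {
  "plan": "0 6 0 0 0 0 130;0 6 0 0 0 0 130;0 6 0 0 0 0 130;0 6 0 0 0 0 130;0 6 0 0 0 0 130;0 6 0 0 0 0 130;0 6 0 0 0 0 130;0 6 0 0 0 0 130;0 6 0 0 0 0 130;0 0 0 0 0 0 130"
}}

```text
time_s: 13.15
position: [0.5935, 0.1123, 0.2576]
tool_rot: [[-0.077, 0.996, -0.039], [0.909, 0.086, 0.409], [0.411, -0.004, -0.912]]
ft_force: [0.7, -0.4, -0.9]
grip_width: 0.0419
gripper_force: 0.0
```

Run:
```python
from h import *
print(delta([.4415,-.0735,.128]))
```

```text
[-21.033  -16.6951   4.8157]
```

Emit:
{"op": "jog_arm", "data": {
  "plan": "0 0 0 -3 -2.385 0 130;0 0 0 -3 -2.385 0 130;0 0 0 -3 -2.385 0 130;0 0 0 -3 -2.385 0 130;0 0 0 -3 -2.385 0 130;0 0 0 -3 -2.385 0 130;0 0 0 -3 -2.385 0 130;0 0 0 0 0 2.4 130;0 0 0 0 0 2.4 130;0 0 0 0 0 0 130"
}}

```text
time_s: 13.98
position: [0.4408, -0.0702, 0.1276]
tool_rot: [[-0.081, 0.996, -0.044], [0.909, 0.092, 0.406], [0.409, -0.007, -0.913]]
ft_force: [-0.5, 0.1, -1.0]
grip_width: 0.042
gripper_force: 0.0
```

Run:
```python
from h import *
cyl("wrist","bottle_red",0)
print(delta([.439,-.0325,.021]))
```

```text
bottle_red 0.96 [316.3, 204.5, 71.8, 194.3] 10221
  y -0.08 x lo/hi [0.4281 0.4527] mid 0.4403901173810606 ztop 0.051651308330939935 ymax/min -0.07271950736234953 -0.06802152471979853
  y -0.068 x lo/hi [0.4277 0.4525] mid 0.4401353619420166 ztop 0.051813247429356654 ymax/min -0.06797789705992219 -0.05601973027127914
  y -0.056 x lo/hi [0.4265 0.4515] mid 0.4390059004460747 ztop 0.051708575686481906 ymax/min -0.055981061025144746 -0.04402582379144126
  y -0.044 x lo/hi [0.4253 0.4497] mid 0.4374903083241126 ztop 0.05177654386879604 ymax/min -0.04398293549074229 -0.03200071028713937
  y -0.032 x lo/hi [0.4191 0.4502] mid 0.4346379838034997 ztop 0.05575212365993501 ymax/min -0.03199661881402345 -0.02000440900227919
  y -0.02 x lo/hi [0.4129 0.4565] mid 0.434710688036635 ztop 0.06254501915365607 ymax/min -0.01999107832180784 -0.008007767946743433
  y -0.008 x lo/hi [0.4111 0.4581] mid 0.434599766211866 ztop 0.06362554992371525 ymax/min -0.007994979672528227 0.00399509345557842
  y 0.004 x lo/hi [0.4099 0.457 ] mid 0.43345894771326166 ztop 0.0639186588534776 ymax/min 0.004033160232169375 0.015989441943046273
  y 0.016 x lo/hi [0.4082 0.4558] mid 0.43199181877937154 ztop 0.06395717155344328 ymax/min 0.016003281742462253 0.02799980267943475
  y 0.028 x lo/hi [0.4072 0.4537] mid 0.43045945614715625 ztop 0.06389706318946095 ymax/min 0.02802686218772131 0.0399766320354569
  y 0.04 x lo/hi [0.4061 0.4525] mid 0.42929256761909595 ztop 0.06379703265980216 ymax/min 0.040022262559552074 0.05199651652434671
  y 0.052 x lo/hi [0.4103 0.4519] mid 0.4310649152501551 ztop 0.06372065018049249 ymax/min 0.05203653321272657 0.05681520472094029
[-0.8711 -0.0158 11.5967]
```

Emit:
{"op": "jog_arm", "data": {
  "plan": "0 0 0 -0.87 -0.15 3 130;0 0 0 0 0 3 130;0 0 0 0 0 2.5 130;0 0 0 0 0 2 130;0 0 0 0 0 1.1 130;0 0 0 0 0 0 130;0 0 0 0 0 0 130"
}}

```text
time_s: 14.67
position: [0.4388, -0.0329, 0.0215]
tool_rot: [[-0.085, 0.996, -0.037], [0.91, 0.093, 0.404], [0.406, 0.001, -0.914]]
ft_force: [0.3, 0.2, -1.0]
grip_width: 0.0421
gripper_force: 0.0
```

Emit:
{"op": "jog_arm", "data": {
  "plan": "0 0 0 0 0 0 255;0 0 0 0 0 0 255;0 0 0 0 0 0 255;0 0 0 0 0 0 255;0 0 0 0 0 0 255;0 0 0 0 0 0 255;0 0 0 0.4 0 -0.91 255;0 0 0 0.4 0 -0.91 255;0 0 0 0.8 0 -1.83 255;0 0 0 0 0 0 255",
  "grip_force": 80
}}

```text
time_s: 15.5
position: [0.4389, -0.0334, 0.0632]
tool_rot: [[-0.085, 0.996, -0.034], [0.911, 0.092, 0.403], [0.404, 0.004, -0.915]]
ft_force: [0.9, 0.0, -2.4]
grip_width: 0.0257
gripper_force: 78.9
```

Emit:
{"op": "jog_arm", "data": {
  "plan": "0 0 0 1.08 0 -2.44 255;0 0 0 1.08 0 -2.44 255;0 0 0 1.08 0 -2.44 255;0 -6 0 0 0 0 255;0 -6 0 0 0 0 255;0 -6 0 0 0 0 255;0 -6 0 0 0 0 255;0 -6 0 0 0 0 255;0 -6 0 0 0 0 255;0 -6 0 0 0 0 255"
}}

```text
time_s: 16.33
position: [0.4379, -0.0327, 0.141]
tool_rot: [[-0.087, 0.996, 0.031], [0.946, 0.092, -0.312], [-0.314, 0.002, -0.95]]
ft_force: [-0.6, 0.3, -2.9]
grip_width: 0.0255
gripper_force: 79.1
```

Emit:
{"op": "jog_arm", "data": {
  "plan": "0 -6 0 0 0 0 255;0 -6 0 0 0 0 255;0 -6 0 0 0 0 255;0 -6 0 0 0 0 255;0 -6 0 0 0 0 255;0 -6 0 0 0 0 255;0 -6 0 0 0 0 255;0 -6 0 0 0 0 255;0 0 0 0 0 0 255;0 0 0 0 0 0 255"
}}

```text
time_s: 17.17
position: [0.4378, -0.0324, 0.1394]
tool_rot: [[-0.041, 0.996, 0.083], [0.408, 0.092, -0.908], [-0.912, -0.003, -0.41]]
ft_force: [0.4, -0.2, -2.4]
grip_width: 0.0261
gripper_force: 79.1
```

Run:
```python
from h import *
print(env.observe()["q"]); look(None,"bottle_red")
p=env.observe()["position"]
print(delta([.4285,.0425,p[2]]))
```

```text
[ 11.1086  33.5105 105.7479 -69.5533  75.5591  47.7138]
bottle_red 0.96 [231.1, 261.1, 23.5, 52.9] n 630 zmin/max [0.0572 0.181 ]
  z 0.04 med [ 0.4234 -0.0391  0.0573] x [0.4148 0.4402] y [-0.0428 -0.0285]
  z 0.06 med [ 0.4232 -0.0392  0.0704] x [0.4113 0.4464] y [-0.0444 -0.0203]
  z 0.08 med [ 0.423  -0.0383  0.0899] x [0.4108 0.4477] y [-0.0446 -0.0193]
  z 0.1 med [ 0.4259 -0.0378  0.1109] x [0.4128 0.4514] y [-0.044 -0.019]
  z 0.12 med [ 0.4353 -0.0332  0.1259] x [0.4142 0.4518] y [-0.0413 -0.0193]
  z 0.14 med [ 0.4369 -0.0294  0.1502] x [0.4329 0.4413] y [-0.0321 -0.0267]
  z 0.16 med [ 0.4341 -0.0259  0.176 ] x [0.4256 0.4427] y [-0.0317 -0.0097]
  z 0.18 med [ 0.432  -0.0189  0.1809] x [0.4259 0.4417] y [-0.0246 -0.0122]
bottle_red 0.61 [258.9, 269.9, 197.5, 149.1] n 11106 zmin/max [0.0073 0.0721]
  z 0.0 med [ 0.5213 -0.0418  0.0127] x [0.3763 0.6976] y [-0.1631  0.1784]
  z 0.02 med [ 0.5103 -0.0447  0.0276] x [0.374  0.6532] y [-0.1231  0.1692]
  z 0.04 med [ 0.524  -0.0908  0.0455] x [0.3742 0.6412] y [-0.1258  0.1751]
  z 0.06 med [0.5382 0.1007 0.0679] x [0.3692 0.6367] y [-0.1264  0.1828]
[ 3.1161 -0.267  -6.9416]
```

Emit:
{"op": "jog_arm", "data": {
  "plan": "0 0 0 1.03 -0.07 -2.28 255;0 0 0 1.03 -0.07 -2.28 255;0 0 0 1.02 -0.07 -2.28 255;0 0 0 0 0 0 255;0 0 0 0.91 0 0.41 255;0 0 0 0.91 0 0.41 255;0 0 0 0.91 0 0.41 255;0 0 0 0.09 0 0.04 255;0 0 0 0 0 0 255;0 0 0 0 0 0 255"
}}

```text
time_s: 18.1
position: [0.429, 0.0411, 0.1092]
tool_rot: [[-0.037, 0.996, 0.083], [0.405, 0.091, -0.91], [-0.914, -0.001, -0.407]]
ft_force: [0.5, -0.4, -2.8]
grip_width: 0.0258
gripper_force: 79.6
```

Emit:
{"op": "jog_arm", "data": {
  "plan": "0 0 0 0.14 0 0.06 255;0 0 0 0.14 0 0.06 255;0 0 0 0 0 0 255;0 0 0 0 0 0 255"
}}

```text
time_s: 18.43
position: [0.429, 0.0416, 0.1064]
tool_rot: [[-0.037, 0.996, 0.084], [0.405, 0.092, -0.91], [-0.914, 0.0, -0.407]]
ft_force: [-1.3, -0.8, -3.3]
grip_width: 0.0259
gripper_force: 79.6
```

Emit:
{"op": "jog_arm", "data": {
  "plan": "0 0 0 0.14 0 0.06 255;0 0 0 0 0 0 255;0 0 0 0 0 0 255"
}}

```text
time_s: 18.68
position: [0.429, 0.0416, 0.1048]
tool_rot: [[-0.037, 0.996, 0.084], [0.405, 0.092, -0.91], [-0.914, -0.0, -0.407]]
ft_force: [0.7, 0.1, -2.6]
grip_width: 0.0257
gripper_force: 79.6
```

Emit:
{"op": "jog_arm", "data": {
  "plan": "0 0 0 0.14 0 0.06 255;0 0 0 0 0 0 255;0 0 0 0 0 0 255"
}}

```text
time_s: 18.93
position: [0.429, 0.0415, 0.1038]
tool_rot: [[-0.037, 0.996, 0.084], [0.404, 0.091, -0.91], [-0.914, 0.0, -0.406]]
ft_force: [-1.5, 0.8, 4.9]
grip_width: 0.0259
gripper_force: 79.6
```

Red touches down, so I release it and retreat the same way.

Emit:
{"op": "jog_arm", "data": {
  "plan": "0 0 0 -0.05 0 0 255;0 0 0 0 0 0 130;0 0 0 0 0 0 100;0 0 0 0 0 0 100;0 0 0 0 0 0 100;0 0 0 0 0 -1 100;0 0 0 0 0 -2 100;0 0 0 0 0 -3 100;0 0 0 0 0 0 100;0 0 0 0 0 0 100"
}}

```text
time_s: 19.77
position: [0.4242, 0.0973, 0.1285]
tool_rot: [[-0.037, 0.996, 0.086], [0.406, 0.094, -0.909], [-0.913, 0.002, -0.407]]
ft_force: [-0.5, -0.7, 0.2]
grip_width: 0.0519
gripper_force: 0.0
```

Emit:
{"op": "jog_arm", "data": {
  "plan": "0 0 0 -2.9 0 -1.8 100;0 0 0 -3 0 -1.3 100;0 0 0 -3 0 -1.3 100;0 0 0 -3 0 -1.3 100;0 6 0 0 0 0 130;0 6 0 0 0 0 130;0 6 0 0 0 0 130;0 6 0 0 0 0 130;0 6 0 0 0 0 130;0 6 0 0 0 0 130"
}}

```text
time_s: 20.6
position: [0.4235, 0.0994, 0.26]
tool_rot: [[-0.079, 0.996, 0.046], [0.865, 0.091, -0.494], [-0.496, 0.001, -0.868]]
ft_force: [-0.1, 0.3, -0.4]
grip_width: 0.0416
gripper_force: 0.0
```

Run:
```python
from h import *
im=imaging.get_image("wrist"); cv2.imwrite("pics/w2.png",im["pixels"][:,:,::-1])
look(None,"bottle_red"); look(None,"bottle_amber")
```

```text
bottle_red 0.61 [214.4, 255.1, 25.6, 49.5] n 722 zmin/max [0.0173 0.1448]
  z 0.0 med [0.4112 0.038  0.018 ] x [0.4024 0.4384] y [0.0316 0.0602]
  z 0.02 med [0.4152 0.0343 0.0319] x [0.4015 0.4389] y [0.0285 0.0558]
  z 0.04 med [0.4146 0.0348 0.0494] x [0.401  0.4406] y [0.0276 0.0569]
  z 0.06 med [0.4166 0.035  0.0697] x [0.4012 0.4406] y [0.0291 0.0543]
  z 0.08 med [0.4189 0.0422 0.0892] x [0.4037 0.4414] y [0.0307 0.0601]
  z 0.1 med [0.4217 0.0451 0.1085] x [0.4141 0.4351] y [0.0399 0.0552]
  z 0.12 med [0.4221 0.0447 0.1296] x [0.4138 0.4328] y [0.0411 0.0526]
  z 0.14 med [0.4262 0.0516 0.1426] x [0.4144 0.4344] y [0.0408 0.0601]
bottle_amber 0.18 [343.4, 389.4, 45.1, 83.4] n 1671 zmin/max [0.0031 0.1818]
  z 0.0 med [ 0.4323 -0.4124  0.0096] x [0.3887 0.4567] y [-0.4547 -0.387 ]
  z 0.02 med [ 0.4151 -0.4256  0.0304] x [0.3884 0.4576] y [-0.4555 -0.3866]
  z 0.04 med [ 0.4166 -0.4241  0.0504] x [0.388  0.4574] y [-0.4553 -0.3864]
  z 0.06 med [ 0.4204 -0.4214  0.07  ] x [0.388  0.4576] y [-0.4555 -0.387 ]
  z 0.08 med [ 0.407  -0.4195  0.084 ] x [0.3881 0.4528] y [-0.4558 -0.387 ]
  z 0.1 med [ 0.402  -0.4169  0.109 ] x [0.3984 0.4491] y [-0.4572 -0.4015]
  z 0.12 med [ 0.3994 -0.4164  0.1302] x [0.3954 0.4523] y [-0.4604 -0.4007]
  z 0.14 med [ 0.3958 -0.4172  0.1537] x [0.3911 0.4539] y [-0.4671 -0.4019]
  z 0.16 med [ 0.3938 -0.4162  0.1717] x [0.389 0.458] y [-0.4694 -0.3977]
  z 0.18 med [ 0.3947 -0.4625  0.182 ] x [0.39   0.4592] y [-0.4697 -0.397 ]
```

View pics/w2.png

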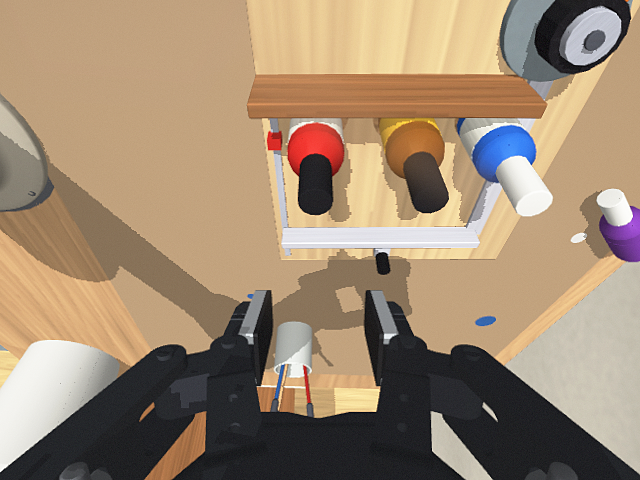

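Emit:
{"op": "jog_arm", "data": {
  "plan": "0 6 0 0 0 0 130;0 6 0 0 0 0 130;0 6 0 0 0 0 130;0 6 0 0 0 0 130;0 6 0 0 0 0 130;0 6 0 0 0 0 130;0 6 0 0 0 0 130;0 6 0 0 0 0 130;0 6 0 0 0 0 130;0 0 0 0 0 0 130"
}}

```text
time_s: 21.68
position: [0.4234, 0.0985, 0.258]
tool_rot: [[-0.079, 0.996, -0.042], [0.909, 0.089, 0.408], [0.41, -0.006, -0.912]]
ft_force: [-0.3, -0.0, -0.6]
grip_width: 0.0416
gripper_force: 0.0
```

Run:
```python
from h import *
print(delta([.535,-.19,.2]))
```

```text
[-29.4717   8.5828  -6.9617]
```

Emit:
{"op": "jog_arm", "data": {
  "plan": "0 0 0 -3.68 1.07 -0.87 110;0 0 0 -3.68 1.07 -0.87 110;0 0 0 -3.68 1.07 -0.87 110;0 0 0 -3.68 1.07 -0.87 110;0 0 0 -3.68 1.07 -0.87 110;0 0 0 -3.68 1.07 -0.87 110;0 0 0 -3.68 1.07 -0.87 110;0 0 0 -3.68 1.07 -0.87 110;0 0 0 0 0 0 110"
}}

```text
time_s: 22.43
position: [0.5374, -0.1929, 0.2]
tool_rot: [[-0.078, 0.996, -0.041], [0.911, 0.088, 0.403], [0.405, -0.006, -0.914]]
ft_force: [-0.0, -0.1, -1.0]
grip_width: 0.049
gripper_force: 0.0
```

Run:
```python
from h import *
im=imaging.get_image("wrist"); cv2.imwrite("pics/w3.png",im["pixels"][:,:,::-1])
for t in models.tip_of("wrist","fence_knob")[:2]: print(t,at_z(im,t["at"],.066),at_depth(im,t["at"]))
print("axis/ear",[ (q,t["at"],at_depth(im,t["at"])) for q in ["collar_axis","collar_ear"] for t in models.tip_of("wrist",q)[:1]])
print(delta([.529,-.119,.049]))
```

```text
{'at': [319.8, 209.1], 'confidence': 0.9} [[ 0.5331 -0.1227  0.066 ]] [[ 0.5324 -0.1225  0.065 ]]
axis/ear []
[-0.0409 -0.0366 16.9021]
```

View pics/w3.png

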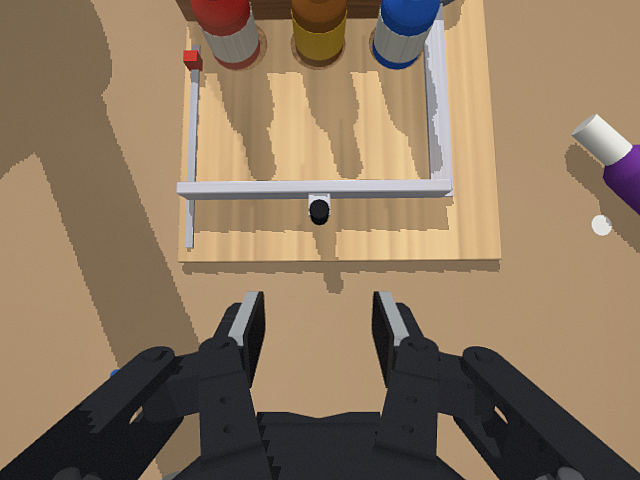

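Emit:
{"op": "jog_arm", "data": {
  "plan": "0 0 0 0 0.31 3 110;0 0 0 0 0 3 110;0 0 0 0 0 3 110;0 0 0 0 0 3 110;0 0 0 0 0 2.5 110;0 0 0 0 0 1.5 110;0 0 0 0 0 0.9 110;0 0 0 0 0 0 110;0 0 0 0 0 0 110"
}}

```text
time_s: 23.38
position: [0.5332, -0.1194, 0.0503]
tool_rot: [[-0.085, 0.996, -0.037], [0.91, 0.093, 0.404], [0.406, 0.0, -0.914]]
ft_force: [0.6, 0.1, 0.7]
grip_width: 0.0489
gripper_force: 0.0
```

Emit:
{"op": "jog_arm", "data": {
  "plan": "0 0 0 0 0 0 255;0 0 0 0 0 0 255;0 0 0 0 0 0 255;0 0 0 0 0 0 255;0 0 0 0 0 0 255;0 0 0 0 0 0 255",
  "grip_force": 40
}}

```text
time_s: 23.88
position: [0.5309, -0.1198, 0.0506]
tool_rot: [[-0.083, 0.996, -0.042], [0.909, 0.093, 0.406], [0.408, -0.004, -0.913]]
ft_force: [-12.9, -1.3, 11.1]
grip_width: 0.0165
gripper_force: 39.1
```

Emit:
{"op": "jog_arm", "data": {
  "plan": "0 0 0 0.91 -0.2 0.41 255;0 0 0 0.91 0 0.41 255;0 0 0 0.91 0 0.41 255;0 0 0 0.91 0 0.41 255;0 0 0 0.91 0 0.41 255;0 0 0 0.91 0 0.41 255;0 0 0 0.91 0 0.41 255;0 0 0 0.91 0 0.41 255;0 0 0 0.91 0 0.41 255;0 0 0 0.91 0 0.41 255"
}}

```text
time_s: 24.72
position: [0.5212, -0.0206, 0.0506]
tool_rot: [[-0.084, 0.996, -0.038], [0.91, 0.092, 0.405], [0.407, -0.0, -0.914]]
ft_force: [-7.0, -2.8, 12.9]
grip_width: 0.0164
gripper_force: 39.8
```

Emit:
{"op": "jog_arm", "data": {
  "plan": "0 0 0 0.37 0 0.16 255;0 0 0 0.37 0 0.16 255;0 0 0 0.37 0 0.16 255;0 0 0 0.37 0 0.16 255;0 0 0 0.37 0 0.16 255;0 0 0 0.37 0 0.16 255;0 0 0 0 0 0 255;0 0 0 0 0 0 255"
}}

```text
time_s: 25.38
position: [0.5188, 0.0039, 0.0506]
tool_rot: [[-0.084, 0.996, -0.038], [0.909, 0.092, 0.406], [0.408, -0.001, -0.913]]
ft_force: [-5.5, 1.7, 9.7]
grip_width: 0.016
gripper_force: 39.3
```

Emit:
{"op": "jog_arm", "data": {
  "plan": "0 0 0 0.27 -0.1 0.12 255;0 0 0 0.27 0 0.12 255;0 0 0 0.18 0 0.08 255;0 0 0 0 0 0 255;0 0 0 0 0 0 255"
}}

```text
time_s: 25.8
position: [0.5183, 0.0096, 0.0506]
tool_rot: [[-0.084, 0.996, -0.035], [0.911, 0.091, 0.402], [0.404, 0.002, -0.915]]
ft_force: [-4.2, -8.6, 10.4]
grip_width: 0.0162
gripper_force: 39.6
```

Emit:
{"op": "jog_arm", "data": {
  "plan": "0 0 0 0.18 0 0.08 255;0 0 0 0.18 0 0.08 255;0 0 0 0 0 0 255;0 0 0 0 0 0 255"
}}

```text
time_s: 26.13
position: [0.5184, 0.0098, 0.0506]
tool_rot: [[-0.085, 0.996, -0.034], [0.914, 0.091, 0.396], [0.397, 0.003, -0.918]]
ft_force: [-9.5, -30.2, 13.7]
grip_width: 0.016
gripper_force: 40.8
```

Emit:
{"op": "jog_arm", "data": {
  "plan": "0 0 0 -0.28 0.1 -0.12 255;0 0 0 0 0 0 120;0 0 0 0 0 0 120;0 0 0 0 0 0 120;0 0 0 0 0 -2 120;0 0 0 0 0 -3 120;0 0 0 0 0 -3 120;0 0 0 0 0 -3 120;0 0 0 0 0 -3 120;0 0 0 0 0 0 120"
}}

```text
time_s: 26.97
position: [0.5261, -0.0466, 0.1818]
tool_rot: [[-0.086, 0.996, -0.029], [0.912, 0.09, 0.401], [0.402, 0.008, -0.916]]
ft_force: [-0.2, 0.3, 0.8]
grip_width: 0.0454
gripper_force: 0.0
```

Run:
```python
from h import *
im=imaging.get_image("wrist"); cv2.imwrite("pics/w4.png",im["pixels"][:,:,::-1])
for t in models.tip_of("wrist","fence_knob")[:1]: print("knob",t,at_z(im,t["at"],.066))
for q in ["collar_axis","collar_ear","locked_mark"]:
  for t in models.tip_of("wrist",q)[:1]: print(q,t,at_depth(im,t["at"]))
```

```text
knob {'at': [312.7, 221.7], 'confidence': 0.91} [[0.5189 0.0091 0.066 ]]
collar_ear {'at': [471.6, 13.5], 'confidence': 0.92} [[ 0.6672  0.2635 -0.0001]]
locked_mark {'at': [480.5, 75.7], 'confidence': 0.57} [[0.6677 0.1752 0.0257]]
```

View pics/w4.png

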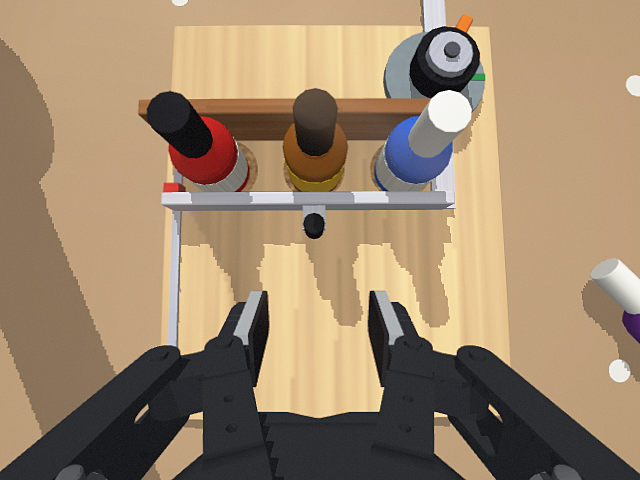

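Emit:
{"op": "jog_arm", "data": {
  "plan": "0 -6 0 0 0 0 40;0 -6 0 0 0 0 40;0 -6 0 0 0 0 40;0 -5.7 0 0 0 -2 40;0 0 0 0 0 -3 40;0 0 -6 0 0 0 40;0 0 -6 0 0 0 40;0 0 0 0 0 0 40"
}}

```text
time_s: 27.88
position: [0.5239, -0.046, 0.2263]
tool_rot: [[-0.301, 0.954, -0.002], [0.954, 0.301, 0.006], [0.006, -0.0, -1.0]]
ft_force: [-0.7, -0.5, -0.4]
grip_width: 0.0722
gripper_force: 0.0
```

Run:
```python
from h import *
print(delta([.623,.170,.2]))
```

```text
[17.5979 15.9523  2.7354]
```

Emit:
{"op": "jog_arm", "data": {
  "plan": "0 0 0 2.93 2.66 0 30;0 0 0 2.93 2.66 0 30;0 0 0 2.93 2.66 0 30;0 0 0 2.93 2.66 0 30;0 0 0 2.93 2.66 0 30;0 0 0 2.93 2.66 0 30;0 0 0 0 0 0 30;0 0 0 0 0 0 30"
}}

```text
time_s: 28.55
position: [0.6243, 0.1704, 0.2261]
tool_rot: [[-0.297, 0.955, -0.003], [0.955, 0.297, 0.005], [0.006, -0.002, -1.0]]
ft_force: [-0.3, -0.2, -0.4]
grip_width: 0.0752
gripper_force: 0.0
```

```bash
cat >> h.py <<'E'
def collar(cam):
    im=imaging.get_image(cam); hsv=cv2.cvtColor(im["pixels"],cv2.COLOR_RGB2HSV)
    P=at_depth(im,np.stack(np.meshgrid(range(640),range(480)),-1).reshape(-1,2))
    near=np.linalg.norm(P[:,:2]-[.623,.170],axis=1)<.065
    h=hsv.reshape(-1,3).astype(int)
    o=near&(h[:,0]>5)&(h[:,0]<16)&(h[:,1]>190)&(h[:,2]>120)&(P[:,2]>.048)
    g=near&(h[:,0]>45)&(h[:,0]<85)&(h[:,1]>90)
    b=near&(P[:,2]>.061)&(P[:,2]<.075)
    r=near&(P[:,2]>.052)&(P[:,2]<.062)&(h[:,2]<70)
    for n,k in dict(ear=o,mark=g,boss=b,ring=r).items():
        if k.any(): print(cam,n,k.sum(),"mean",P[k].mean(0),"mid",(P[k].min(0)+P[k].max(0))/2,"ext",np.ptp(P[k],axis=0))
    return im
E
python3 - <<'E'
from h import *
im=collar("wrist"); cv2.imwrite("pics/w5.png",im["pixels"][:,:,::-1]); collar("top")
for q in ["collar_axis","collar_ear","locked_mark"]:
  for t in models.tip_of("wrist",q)[:1]: print(q,t,at_depth(im,t["at"]))
E
```

```text
wrist ear 253 mean [0.6384 0.2053 0.0549] mid [0.6384 0.2051 0.0527] ext [0.0151 0.0201 0.0089]
wrist mark 168 mean [0.6523 0.1738 0.1146] mid [0.6263 0.1699 0.1701] ext [0.1159 0.0561 0.2948]
wrist boss 1853 mean [0.619  0.1569 0.0654] mid [0.6134 0.1486 0.0672] ext [0.0617 0.0821 0.0124]
wrist ring 1345 mean [0.6244 0.1718 0.0574] mid [0.6247 0.1703 0.0569] ext [0.0553 0.0563 0.0098]
top boss 66 mean [0.6139 0.1379 0.0672] mid [0.6122 0.134  0.0679] ext [0.0554 0.0535 0.0137]
top ring 38 mean [0.6235 0.1482 0.0579] mid [0.6228 0.1497 0.0569] ext [0.0476 0.0169 0.0096]
collar_ear {'at': [355.5, 177.0], 'confidence': 0.67} [[0.6506 0.2116 0.0228]]
locked_mark {'at': [363.9, 213.1], 'confidence': 0.96} [[0.67   0.18   0.0246]]
```

Emit:
{"op": "jog_arm", "data": {
  "plan": "0 0 0 0 0.05 3.5 30;0 0 0 0 0 3.5 30;0 0 0 0 0 3.5 30;0 0 0 0 0 3.5 30;0 0 0 0 0 2.5 30;0 0 0 0 0 1.5 30;0 0 0 0 0 1 30;0 0 0 0 0 0.6 30;0 0 0 0 0 0 30"
}}

```text
time_s: 29.55
position: [0.6247, 0.1692, 0.0317]
tool_rot: [[-0.296, 0.955, -0.001], [0.955, 0.296, 0.005], [0.005, 0.0, -1.0]]
ft_force: [-0.1, 0.2, -0.0]
grip_width: 0.0753
gripper_force: 0.0
```

Emit:
{"op": "jog_arm", "data": {
  "plan": "0 0 0 0 0 0 255;0 0 0 0 0 0 255;0 0 0 0 0 0 255;0 0 0 0 0 0 255;0 0 0 0 0 0 255",
  "grip_force": 50
}}

```text
time_s: 29.97
position: [0.6237, 0.1691, 0.0339]
tool_rot: [[-0.297, 0.955, -0.002], [0.955, 0.297, 0.004], [0.004, -0.001, -1.0]]
ft_force: [-8.3, -3.8, 8.9]
grip_width: 0.055
gripper_force: 53.1
```

Emit:
{"op": "jog_arm", "data": {
  "plan": "0 0 6 0.1 0 0 255;0 0 6 0 0 0 255;0 0 6 0 0 0 255;0 0 6 0 0 0 255;0 0 6 0 0 0 255"
}}

```text
time_s: 30.38
position: [0.623, 0.1691, 0.0339]
tool_rot: [[0.225, 0.974, -0.004], [0.974, -0.225, 0.002], [0.001, -0.004, -1.0]]
ft_force: [-12.0, -8.5, 9.1]
grip_width: 0.0551
gripper_force: 53.4
```

Emit:
{"op": "jog_arm", "data": {
  "plan": "0 0 6 0 0 0 255;0 0 6 0 0 0 255;0 0 6 0 0 0 255;0 0 6 0 0 0 255;0 0 6 0 0 0 255;0 0 2.9 0 0 0 255;0 0 0 0 0 0 255;0 0 0 0 0 0 255;0 0 0 0 0 0 255"
}}

```text
time_s: 31.13
position: [0.6223, 0.1695, 0.0339]
tool_rot: [[0.715, 0.699, -0.005], [0.699, -0.715, 0.003], [-0.002, -0.006, -1.0]]
ft_force: [-14.3, -7.1, 11.6]
grip_width: 0.0551
gripper_force: 53.4
```

Emit:
{"op": "jog_arm", "data": {
  "plan": "0 0 0 0 0 0 50;0 0 0 0 0 0 50;0 0 0 0 0 0 50;0 0 0 0 0 0 50;0 0 0 0 0 -2 50;0 0 0 0 0 -3.5 50;0 0 0 0 0 -3.5 50;0 0 0 0 0 -3.5 50;0 0 0 0 0 -3.5 50;0 0 0 0 0 -3 50"
}}

```text
time_s: 31.97
position: [0.6248, 0.1698, 0.2251]
tool_rot: [[0.715, 0.699, 0.002], [0.699, -0.715, 0.005], [0.005, -0.002, -1.0]]
ft_force: [-0.6, 0.3, -0.3]
grip_width: 0.0687
gripper_force: 0.0
```

Run:
```python
from h import *
im=collar("wrist"); s=shot("side")
a=cv2.resize(im["pixels"][:,:,::-1],(400,300)); b=cv2.resize(s["pixels"][120:370,130:430,::-1],(400,300))
cv2.imwrite("pics/f.png",np.hstack([a,b]))
```

```text
wrist ear 254 mean [0.6621 0.1736 0.055 ] mid [0.662  0.1731 0.0529] ext [0.0189 0.0111 0.0094]
wrist mark 40 mean [0.6439 0.1771 0.119 ] mid [0.6345 0.1729 0.1717] ext [0.0785 0.0842 0.2972]
wrist boss 1837 mean [0.6201 0.1567 0.0654] mid [0.6138 0.1481 0.0673] ext [0.0609 0.0815 0.0126]
wrist ring 1339 mean [0.6261 0.1711 0.0574] mid [0.6251 0.1543 0.0569] ext [0.0564 0.0876 0.0097]
```

View pics/f.png

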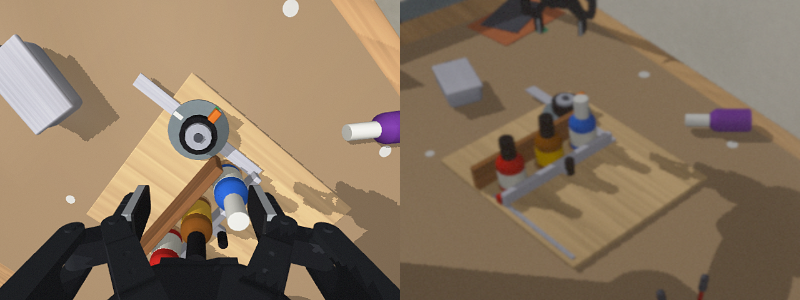

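The left pane shows the ear at (215,116), covering the green mark and within about 1° of it. The right pane shows all three bottles standing, the fence home, and the arm touching nothing.

```bash
python3 -c "
from h import *
print(job.close_job())"
```

```text
the job is handed in; nothing more can be done
None
```

The job is handed in, but the hand-in gave no verdict: by the last pictures all three bottles stand in the row, the fence is home against its stop, the collar ear is on the green locked mark (within about 1°), and the arm is clear of everything.

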